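# Snap a retaining clip into a pivot pin groove with a fork tool

## Robot

A 7-joint arm with a two-finger parallel gripper is mounted at the origin on a cart in front of the work surface, level with it; the furniture and walls round the work are solid. World frame = base frame: x ahead of the robot, y to its left, z up, the work surface at z = 0. Lengths are in m, angles in rad, forces in N, time in s.
With the tool pointing down it reaches from about 0.425 to 0.925 m from the base axis. Payload 6.8 kg.
Tool frame: the origin (TCP) lies midway between the tips of the shut fingers; the grasp point (between the pads) lies 19 mm behind it; z points along the fingers, y is the line along which they close (so a half turn about z gives the same grasp; the last joint's range is limited). The gripper opens to 85 mm and grips with 20 to 120 N. Pads are 22 mm wide; open, the fingers measure 114 mm over their backs; the gripper's body (76 mm by 85 mm) begins 54 mm behind the grasp point. The pads swing forward as they close: fully open they stand 13 mm farther back than shut.
Start: joints at [1.139, 0.477, 0.022, 1.555, -0.011, 1.109, -0.083], TCP at [0.215, -0.64, 0.231] pointing down, gripper open.
Joint ranges: [-2.96, 2.96], [-0.34, 2.1], [-1.41, 1.46], [0.24, 2.44], [-1.37, 4.51], [0.17, 1.92], [-2.96, 2.96]. Speed limits (rad/s): [2.39, 2.39, 3.14, 3.14, 3.14, 3.14, 3.14].

## Interface

Orientations are given as a rotation vector (axis times angle).
In Python, from bench import r gives the robot as it stands. The module is installed in compiled form; this text tells all that it offers.
- The arm moves only by the tool apply_moves, never from a script. Its argument "rows" is a list of rows, each a list of 6 numbers: the shift along the tool's x, y, z scaled (see below), then the turn, a rotation vector about the tool's x, y, z scaled (see below). A call has 1 to 5 rows; each row is the pose to reach, as a shift and turn from the pose commanded when the call began, along the tool's axes at that moment; what a row does not reach only later rows make up. The controller multiplies each number of a shift by 0.25 m and each number of a turn by 90 degrees. A row lasts 1/8 s, in which the tool goes at most 62.5 mm and 10.7 degrees, less where a joint would pass 70% of its speed; a pose out of reach is approached as far as the arm can. A call with a number of a shift or a turn outside -1 to 1 is refused whole. A call with a gripper value outside its range is refused whole. "claw" is the opening, from 0 (shut) to 1 (fully open), set as the call begins (left out, the last holds). The fingers move at their own pace and stop on an object; "newtons" is the grip in N (left out, the last holds). Time passes only in rows, so rows that repeat a pose let the fingers close. It gives the time, the measured TCP pose, the force, the opening and the grip force at its end, in the units of the state.
- r.get_obs(): the state, without advancing time (a new reading comes with each control period).
- r.grab_frame(name): name is "scene" or "side" or "wrist"; returns a dict with "pixels" (420x560x3 uint8, red, green, blue), "intrinsics" (3x3 intrinsics, pixels), "eye" and "attitude" of the camera in the world. Camera axes: x right, y up, looking along -z (the intrinsics and any distortion apply to the point x, -y, -z); pixel columns grow to the right and rows downward; lengths in m; the calibration is good to about 2 mm. A picture is of the moment at which its call begins. There is no depth.
- r.hand_in(): hands the job in; it is judged then, once.
Trained networks look in a picture, given as the dict that the camera call returned (one of the last four; its "shot" number tells which), for a name from the list of things; names that differ only in an ending like _2 or _b are one class to them, and where a whole thing is asked for, a point or a joint stands for the part that bears it (a point fixed in the world has none). Each returns a list of dicts, best first, with "conf" (0 to 1); they miss things now and then, are a little off and sometimes report something else, mostly with a low value. They report only what shows in the picture. A call takes as long as a camera call. They do not tell look-alikes from the thing itself.
- r.search_frame(picture, thing): "rect" ([left, top, width, height] in pixels, round what is visible of it).
- r.outline_of(picture, thing): "pixels" (420x560 bool, what is visible of it) and "rect" ([left, top, width, height] in pixels, round what is visible of it).
- r.landmark_of(picture, thing): "point" ([column, row] in pixels: a listed point, or the origin of a listed thing).
The state is a dict: "clock": time; "joints": joint angles; "qvel": joint speeds; "tau": joint torques, N m; "tcp_pos": TCP position; "orientation": TCP orientation; "contact_force": force on the tool from outside, world axes, zero at the start; "moment": the same for the moment, N m; "grip_width": finger opening in m; "gripper_force": force on a finger pad.
Only numpy, scipy, OpenCV 4.12 (cv2) and the standard library are available. Lean on these libraries where they do the work, as an engineer would, in place of code of your own. Each camera call takes 0.05 s, during which the arm holds its last target. There are 200 camera calls.

## Task

Pick up the orange-handled fork tool and, with its two prongs against the back of the yellow spring clip, slide the clip along the track and press it sideways into the groove of the steel pivot pin until it snaps home. Feel for the snap and stop there: do not ram the clip or the fixture, and do not touch the clip with the gripper. Then stand the tool upright on the table again, clear of the fixture, let go of it, and leave the tin, the small wooden block and the tape roll where they are.

Things in the scene. Friction and masses are not known exactly. Their poses are not given: they have to be found in the camera images.
- fixture: Fixed assembly fixture: aluminium block with a steel deck, 190 mm long (x -120 to +70), 92 mm wide, deck top at z = 40 mm. Origin on the table, on the block's centre line, below the middle of the pin's bore slot. +x is the push direction, z up. Two blue rails on the deck (8 mm high, 12 mm wide) form a straight track along x in which the clip slides.
- track_start (a point): Centre of the open rear end of the track, on the deck, at x = -115 mm of the fixture. The rails' inner faces lie at y = +-22 mm and run from here to x = +32 mm.
- pin_slot (a point): Middle of the bore slot on the deck, 40 mm above the fixture's origin. The fixed steel pivot pin stands on the centre line anywhere up to 14 mm before (-x) or behind (+x) this point; it was clamped there to set the pivot; its true place is not measured and must be felt. The groove is 18 mm in diameter, from the deck to 8 mm above it; over it is the pin's head, 26 mm in diameter, its top 15 mm above the deck.
- clip: Yellow spring clip, loose, 0.11 kg, 5 mm thick, 38 mm wide (y), 35 mm long (x -24 to +11), flat on the deck in the track, mouth towards +x. Origin: on its underside, where the pin's axis lies when it is seated; z up. It slides freely (under 1 N). Jaws meet the pin 12 mm short of seated; the push rises to about 7 to 12 N, then drops suddenly to nearly 0 about 3 to 5 mm short as it jumps home. Over 20 N spoils it.
- clip_back (a point): Middle of the clip's flat back, x = -18 mm, half its thickness up. The two prongs push on this back face, left and right of a round tang 12 mm wide that sticks out 6 mm behind it and goes between the prongs. Once the clip is seated, pushing on meets a hard stop.
- tip_l (a point): Centre of the round nub (6 mm in diameter) inside the clip's left (+y) jaw, at x = 5, y = 9.9 mm in the clip's frame when relaxed. The two nub centres are 19.8 mm apart when relaxed, over 22 mm at the widest, about 20.7 mm when the clip is snapped in.
- tip_r (a point): The same in the right (-y) jaw, at y = -9.9 mm.
- fork_tool: Fork tool, about 0.16 kg, upright on its flat blade. Origin on its underside, below the middle of the handle; z up, +x towards the prongs. Handle 22 mm (x) by 28 mm (y): orange z = 14 to 58 mm, black to the top at 70; collar 26 x 32 mm at z = 8 to 14. Dark blade 8 mm thick, 36 wide, x -24 to +48. Firmest held with the fingers closing along x.
- fork_tip (a point): Point midway between the ends of the two prongs: x = 48 mm, y = 0, z = 4 mm in the tool's frame. Each prong is 10 mm wide, the gap between them 16 mm wide and 28 mm deep.
- screw_tin: Bystander: open steel tin with screws, 65 mm across, 57 mm high; origin under its centre.
- offcut_2: Bystander: wooden block, 50 x 70 x 45 mm; origin under its centre.
- masking_tape: Bystander: roll of masking tape lying flat, 89 mm across, 25 mm high; origin under its centre.
There are look-alikes about, which are no part of the job. Several things look just like the fork_tool: the one meant starts nearest to the robot's base.

How it is judged:
On the way, in this order (a step that is already met when the one before it is completed fails the run):
1. the fork tool presses the clip onto the pin and springs its jaws open (distance between tip_l and tip_r above 0.0217 m and contact force between fork_tool and clip above 1 N), for 0.04 s.
2. the clip has snapped into the groove (distance between tip_l and tip_r between 0.0202 and 0.0215 m and x of clip in the frame of fixture between -0.0155 and 0.0155 m and y of clip in the frame of fixture between -0.002 and 0.002 m and z of clip in the frame of fixture between 0.038 and 0.0435 m and angle between clip's own z axis and vertical below 0.1 rad), for 0.2 s.
At the end, for the whole second after the job is handed in: Clip in the groove, at rest, flat on the deck, within 15.5 mm along and 2 mm across the track of the fixture's origin, nub centres 20.2 to 21.5 mm apart; fork tool at rest on the table, upright within 0.1 rad, over 80 mm from the fixture's origin and not touching the fixture (all of step 2 and linear speed of each of clip, fork_tool below 0.01 m/s and height (world z) of fork_tool below 0.004 m and angle between fork_tool's own z axis and vertical below 0.1 rad and horizontal distance between fork_tool and fixture above 0.08 m and contact force between fork_tool and fixture below 0.1 N).
It fails at once if the fork tool pushes on the clip with more than 20 N (contact force between fork_tool and clip above 20 N).
It fails at once if the fork tool is pressed on the fixture with more than 40 N (contact force between fork_tool and fixture above 40 N).
It fails at once if the gripper touches the clip (contact force between any of the fingers, the arm and clip above 0.3 N).
It fails at once if the tin, the wooden block or the tape roll is moved more than 20 mm (distance of any of screw_tin, offcut_2, masking_tape from where it was at the start of the episode above 0.02 m).
It also fails if it takes over 69 s, if anything falls off the work surface, if the arm or the gripper's body presses on something with over 40 N, if the wrist force passes 120 N, or if a joint passes its speed limit or range.

## Working session

There is one attempt and no reset: what is moved stays moved. The work goes in short steps, Python scripts to look and compute and a tool call to move; the robot and the scene stay as the last step left them, time stands still between calls to the robot, and variables do not carry over. Pictures are saved under pics/ and viewed, at most 10 in all, crops included, and the job is handed in when it is done.

Besides the shell and the picture viewer there is one more tool, called by a JSON object that holds its "fn" and its "kwargs", one argument or row to a line. apply_moves: Moves the arm, as the interface text tells. Its arguments: {"type":"object","properties":{"rows":{"type":"array","items":{"type":"array","items":{"type":"number"}}},"claw":{"type":"number"},"newtons":{"type":"number"}},"required":["rows"]}

```bash
mkdir -p pics; cat > h.py <<'E'
import numpy as np, cv2
from scipy.spatial.transform import Rotation as R
from bench import r
def att(p):
    a=np.array(p["attitude"],float)
    return a if a.shape==(3,3) else R.from_rotvec(a).as_matrix()
def ray(p,uv):
    K=np.array(p["intrinsics"]); d=np.linalg.inv(K)@np.array([uv[0],uv[1],1.])
    return np.array(p["eye"]),att(p)@np.array([d[0],-d[1],-d[2]])
def onz(p,uv,z):
    o,d=ray(p,uv); return o+d*(z-o[2])/d[2]
def proj(p,X):
    c=att(p).T@(np.array(X)-np.array(p["eye"])); q=np.array(p["intrinsics"])@np.array([c[0],-c[1],-c[2]]); return q[:2]/q[2]
def save(p,n): cv2.imwrite("pics/"+n,p["pixels"][:,:,::-1])
def tool(Xw):  # world displacement -> tool-axis shift in move units
    o=r.get_obs(); return R.from_rotvec(o["orientation"]).inv().apply(Xw)/0.25
E
python3 - <<'E'
from h import *
np.set_printoptions(precision=4,suppress=True)
o=r.get_obs(); print(o)
Z={"fork_tool":0,"fork_tip":.004,"clip":.04,"clip_back":.0425,"tip_l":.0425,"tip_r":.0425,"pin_slot":.04,"track_start":.04,"fixture":0,"screw_tin":0,"offcut_2":0,"masking_tape":0}
ims=[]
for n in ["scene","side"]:
    p=r.grab_frame(n); ims.append(p["pixels"]); print(n,p.get("attitude"),p["eye"],[k for k in p])
    save(p,n+"0.png")
    for t,z in Z.items():
        for d in r.landmark_of(p,t): print(t,round(d["conf"],2),np.round(d["point"],1),onz(p,d["point"],z)[:2])
E
```

```text
{'clock': 0.0, 'joints': array([ 1.1389,  0.4778,  0.0223,  1.5564, -0.0115,  1.1093, -0.0831]), 'qvel': array([ 0.0005,  0.0022, -0.0003, -0.0007, -0.0018,  0.0006,  0.0006]), 'tau': array([ -0.0008, -59.6459,   1.6074, -28.1199,   0.0124,   0.0095,
        -0.    ]), 'tcp_pos': array([ 0.2146, -0.6394,  0.2303]), 'orientation': array([-3.0987, -0.5062,  0.0007]), 'contact_force': array([-0.1916,  0.1161,  0.1866]), 'moment': array([ 0.0158, -0.0328, -0.0282]), 'gripper_force': 0.0, 'grip_width': 0.08500782670973336}
scene [ 0.4173 -0.5575 -1.806 ] [-0.3637  0.4415  1.4768] ['pixels', 'intrinsics', 'eye', 'attitude', 'shot']
fork_tool 0.56 [218.7 230.7] [0.5904 0.3756]
fork_tool 0.53 [239.9 254.3] [0.4806 0.33  ]
fork_tool 0.48 [181.6 235. ] [0.6107 0.4987]
fork_tip 0.79 [168.3 225.9] [0.6573 0.5348]
fork_tip 0.77 [204.8 233.3] [0.5916 0.4227]
fork_tip 0.64 [155.4 269.3] [0.5051 0.6034]
fork_tip 0.52 [238.5 237.3] [0.5428 0.3184]
clip 0.52 [309.  210.8] [0.5518 0.0682]
clip_back 0.42 [306.5 213. ] [0.5442 0.0797]
pin_slot 0.57 [303.9 194.6] [0.6211 0.0631]
track_start 0.73 [306.4 22
[... 417 characters left out ...]
4 248.3] [0.4842 0.3192]
fork_tip 0.74 [262.3 296.4] [0.648  0.5374]
fork_tip 0.69 [301.  243.8] [0.5281 0.299 ]
fork_tip 0.65 [286.5 269.3] [0.5807 0.427 ]
fork_tip 0.59 [324.  312.1] [0.5049 0.5994]
clip 0.54 [283.9 202.1] [0.5666 0.0868]
clip_back 0.53 [290.5 198.2] [0.542  0.0617]
pin_slot 0.97 [266.5 200. ] [0.6258 0.0686]
track_start 0.67 [301.5 201.2] [0.5055 0.0815]
track_start 0.35 [247.9 240.1] [0.6858 0.3312]
fixture 0.81 [271.4 209.5] [0.6085 0.0632]
screw_tin 0.66 [302.2 247. ] [0.5256 0.3106]
screw_tin 0.62 [262.5 177.8] [ 0.6351 -0.2268]
offcut_2 0.73 [306.1 170.5] [ 0.4438 -0.3048]
masking_tape 0.96 [252.2 241.5] [0.6746 0.2745]
masking_tape 0.57 [266.5 202.1] [0.6243 0.0035]
```

```bash
python3 - <<'E'
import cv2,numpy as np
a=cv2.imread("pics/scene0.png");b=cv2.imread("pics/side0.png")
A=cv2.resize(a[150:300,130:430],(800,400),interpolation=cv2.INTER_CUBIC)
cv2.imwrite("pics/sc_crop.png",A)
cv2.imwrite("pics/si_crop.png",cv2.resize(b[160:340,220:380],(533,600),interpolation=cv2.INTER_CUBIC))
E
```

```text
(no output)
```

View pics/sc_crop.png

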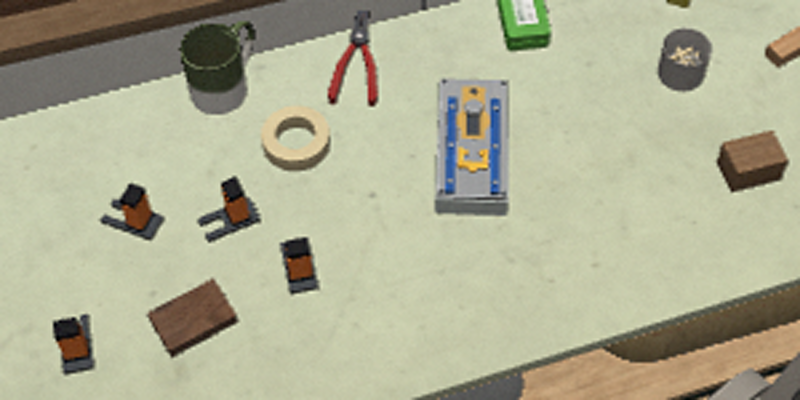

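View pics/si_crop.png

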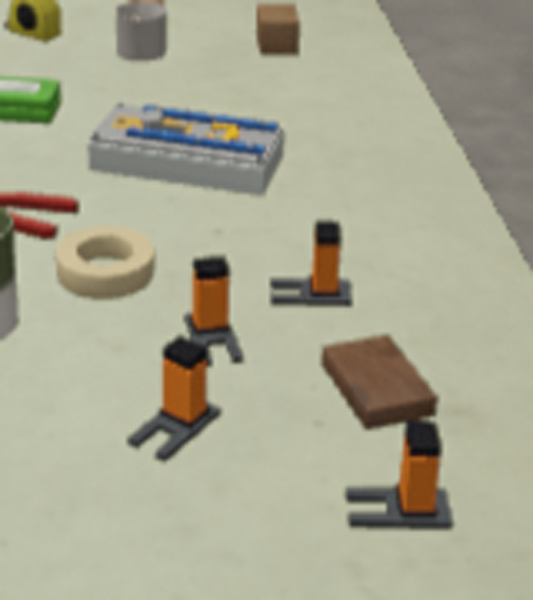

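Scene picture: four fork look-alikes at about scene px A (242,250), B (218,228), C (181,230) and D (157,278). A, at about (0.48, 0.32), is nearest the base. The crops show it upright with prongs roughly toward +x. The fixture is at about (305,205) with the clip midway along the track. I'm moving toward A.

{"fn": "apply_moves", "kwargs": {
  "rows": [
    [0.975,-0.517,0,0,0,-0.12],
    [0.975,-0.517,0,0,0,-0.24],
    [0.975,-0.517,0,0,0,-0.36],
    [0.975,-0.517,0,0,0,-0.48],
    [0.975,-0.517,0,0,0,-0.6]
  ],
  "claw": 1
}}

```text
clock: 1.92
tcp_pos: [0.4083, -0.4359, 0.2318]
orientation: [2.526, 1.868, 0.003]
contact_force: [-1.1, -0.3, -0.2]
grip_width: 0.0852
gripper_force: 0.0
```

{"fn": "apply_moves", "kwargs": {
  "rows": [
    [0.985,0.075,0,0,0,0],
    [0.985,0.075,0,0,0,0],
    [0.985,0.075,0,0,0,0],
    [0.985,0.075,0,0,0,0]
  ]
}}

```text
clock: 2.42
tcp_pos: [0.4983, -0.2091, 0.2317]
orientation: [2.537, 1.852, 0.001]
contact_force: [0.9, -0.2, -0.2]
grip_width: 0.0855
gripper_force: 0.0
```

{"fn": "apply_moves", "kwargs": {
  "rows": [
    [0.956,-0.292,0,0,0,0],
    [0.956,-0.292,0,0,0,0],
    [0.956,-0.292,0,0,0,0],
    [0.956,-0.292,0,0,0,0]
  ]
}}

```text
clock: 2.92
tcp_pos: [0.5008, 0.0407, 0.2317]
orientation: [2.537, 1.851, 0.001]
contact_force: [0.9, 0.2, -0.6]
grip_width: 0.0855
gripper_force: 0.0
```

{"fn": "apply_moves", "kwargs": {
  "rows": [
    [0.9,-0.37,0,0,0,0],
    [0.9,-0.37,0,0,0,0],
    [0.9,-0.37,0,0,0,0],
    [0.9,-0.37,0,0,0,0],
    [0.9,-0.37,0,0,0,0]
  ]
}}

```text
clock: 3.55
tcp_pos: [0.4794, 0.287, 0.2318]
orientation: [-2.527, -1.861, -0.003]
contact_force: [-0.0, -1.5, 0.6]
grip_width: 0.0853
gripper_force: 0.0
```

```bash
python3 - <<'E'
from h import *
np.set_printoptions(precision=4,suppress=True)
o=r.get_obs(); print(o["clock"],o["tcp_pos"],o["orientation"],o["joints"])
p=r.grab_frame("wrist"); save(p,"w1.png"); print(p["eye"],p["attitude"])
for t,z in {"fork_tool":0,"fork_tip":.004}.items():
    for d in r.landmark_of(p,t): print(t,round(d["conf"],2),np.round(d["point"],1),onz(p,d["point"],z)[:2])
E
```

```text
3.55 [0.4794 0.287  0.2318] [-2.5274 -1.8611 -0.003 ] [-0.1455  0.3509 -0.6266  1.8044  0.2304  1.0582 -1.158 ]
[0.5028 0.3645 0.3745] [-0.3135  0.0486 -0.2986]
fork_tool 0.82 [270.1 143.7] [0.4802 0.3184]
fork_tool 0.68 [361.6  53.4] [0.5887 0.3736]
fork_tip 0.7 [316.7 130.6] [0.5288 0.3174]
```

View pics/w1.png

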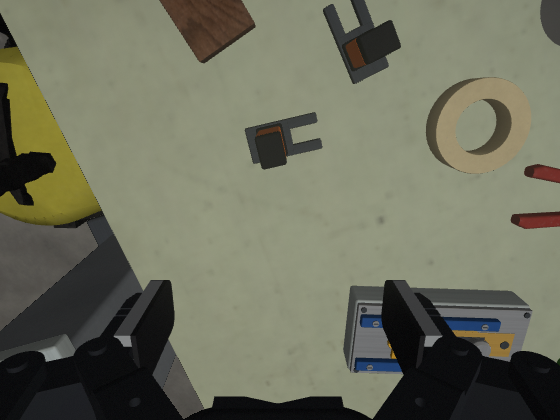

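The target fork is upright at (270,145) with its prongs pointing right, ending at (317,117) and (322,145). Fork B is at (365,45) and the fixture is at the lower right, around (440,330).

```bash
python3 - <<'E'
from h import *
np.set_printoptions(precision=4,suppress=True)
p=r.grab_frame("wrist")
m=r.outline_of(p,"fork_tool")
for d in m: print(d["conf"],d["rect"])
b=max((d for d in m if abs(d["rect"][0]-246)<25),key=lambda d:d["conf"],default=None)
# fit pose: dark pixels mask of blade+handle vs model silhouette
from scipy.optimize import minimize
def boxes(): return [(-24,20,-18,18,0,8),(20,48,8,18,0,8),(20,48,-18,-8,0,8),(-13,13,-16,16,8,14),(-11,11,-14,14,14,70)]
def sil(x,y,a):
    im=np.zeros((420*4,560*4),np.uint8); c,s=np.cos(a),np.sin(a)
    for x0,x1,y0,y1,z0,z1 in boxes():
        P=[proj(p,[x+c*u-s*v,y+s*u+c*v,w]) for u in (x0/1e3,x1/1e3) for v in (y0/1e3,y1/1e3) for w in (z0/1e3,z1/1e3)]
        cv2.fillConvexPoly(im,cv2.convexHull((np.array(P)*4+2).astype(np.int32)),1)
    return cv2.resize(im.astype(np.float32),(560,420),interpolation=cv2.INTER_AREA)
M=b["pixels"].astype(np.float32)
f=lambda q:np.abs(sil(q[0]/100,q[1]/100,q[2]/10)-M).sum()
s=minimize(f,[48,32.,-1.5],method="Nelder-Mead",options=dict(initial_simplex=[[48,31.8,-1.5],[48.6,31.8,-1.5],[48,32.4,-1.5],[48,31.8,-.5]]))
print(s.x/[100,100,10],s.fun,M.sum())
o=r.get_obs();Rm=R.from_rotvec(o["orientation"]).as_matrix();print(o["tcp_pos"],Rm)
E
```

```text
0.93 [239.2, 105.2, 78.8, 56.3]
0.87 [319.5, 0.0, 77.8, 75.2]
[ 0.4831  0.3213 -0.0778] 119.5 2467.0
[0.4819 0.2795 0.2312] [[ 0.3072  0.9516  0.0001]
 [ 0.9516 -0.3072 -0.0011]
 [-0.001   0.0005 -1.    ]]
```

{"fn": "apply_moves", "kwargs": {
  "rows": [
    [0.161,-0.047,0.24,0,0,-0.075],
    [0.161,-0.047,0.46,0,0,-0.149],
    [0.161,-0.047,0.46,0,0,-0.149],
    [0.161,-0.047,0.46,0,0,-0.149]
  ]
}}

```text
clock: 4.3
tcp_pos: [0.4836, 0.3227, 0.1179]
orientation: [2.307, 2.131, 0.002]
contact_force: [0.7, -0.5, 0.7]
grip_width: 0.0857
gripper_force: 0.0
```

```bash
cat > fit.py <<'E'
from h import *
from scipy.optimize import minimize
BX=[(-24,20,-18,18,0,8),(20,48,8,18,0,8),(20,48,-18,-8,0,8),(-13,13,-16,16,8,14),(-11,11,-14,14,14,70)]
def sil(p,x,y,a,z=0):
    im=np.zeros((420*4,560*4),np.uint8); c,s=np.cos(a),np.sin(a)
    for x0,x1,y0,y1,z0,z1 in BX:
        P=[proj(p,[x+c*u-s*v,y+s*u+c*v,z+w]) for u in (x0/1e3,x1/1e3) for v in (y0/1e3,y1/1e3) for w in (z0/1e3,z1/1e3)]
        cv2.fillConvexPoly(im,cv2.convexHull((np.array(P)*4+2).astype(np.int32)),1)
    return cv2.resize(im.astype(np.float32),(560,420),interpolation=cv2.INTER_AREA)
def fit(p,M,x,y,a,z=0):
    f=lambda q:np.abs(sil(p,q[0]/100,q[1]/100,q[2]/10,z)-M).sum()
    x*=100;y*=100;a*=10
    s=minimize(f,[x,y,a],method="Nelder-Mead",options=dict(initial_simplex=[[x,y,a],[x+.6,y,a],[x,y+.6,a],[x,y,a+1]]))
    return s.x/[100,100,10],s.fun/M.sum()
E
python3 - <<'E'
from fit import *
np.set_printoptions(precision=4,suppress=True)
o=r.get_obs();print(o["clock"],o["tcp_pos"],R.from_rotvec(o["orientation"]).as_matrix())
p=r.grab_frame("wrist"); save(p,"w2.png")
for d in r.outline_of(p,"fork_tool"): print(d["conf"],d["rect"],fit(p,d["pixels"].astype(np.float32),.4831,.3213,-.078))
for t,z in {"fork_tool":0,"fork_tip":.004}.items():
    for d in r.landmark_of(p,t): print(t,round(d["conf"],2),np.round(d["point"],1),onz(p,d["point"],z)[:2])
E
```

```text
4.3 [0.4836 0.3227 0.1179] [[ 0.0791  0.9969  0.0014]
 [ 0.9969 -0.0791  0.0005]
 [ 0.0006  0.0013 -1.    ]]
0.82 [245.5, 184.7, 98.9, 80.5] (array([ 0.4827,  0.3216, -0.0863]), np.float64(0.06910042242703533))
0.74 [383.9, 41.2, 116.8, 115.8] (array([ 0.4947,  0.3779, -1.2989]), np.float64(1.6434749469777306))
fork_tool 0.94 [276.  209.9] [0.4818 0.3188]
fork_tool 0.62 [421.6 122.8] [0.5882 0.3745]
fork_tip 0.65 [417.   47.9] [0.5816 0.4227]
fork_tip 0.56 [340.9 206.2] [0.5299 0.3192]
```

View pics/w2.png

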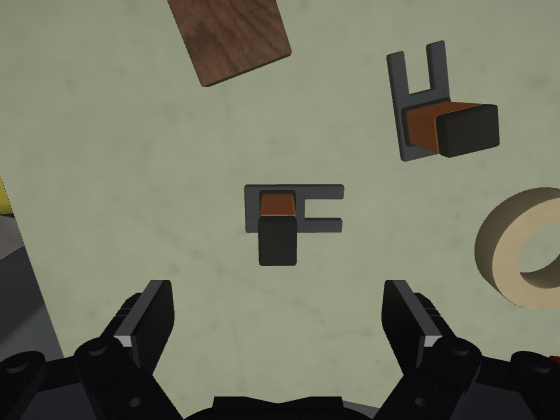

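The tool is centred between the fingers, at (277,220), aligned with the closing line. The fit gives (0.483, 0.3215), yaw -0.085. I'm descending and gripping.

{"fn": "apply_moves", "kwargs": {
  "rows": [
    [-0.003,0,0.18,0,0,0],
    [-0.003,0,0.3,0,0,0],
    [-0.003,0,0.37,0,0,0],
    [-0.003,0,0.37,0,0,0]
  ]
}}

```text
clock: 5.0
tcp_pos: [0.4823, 0.3223, 0.0237]
orientation: [2.304, 2.136, -0.001]
contact_force: [-1.1, -0.2, 0.3]
grip_width: 0.0853
gripper_force: 0.0
```

{"fn": "apply_moves", "kwargs": {
  "rows": [
    [0,0,0,0,0,0],
    [0,0,0,0,0,0],
    [0,0,0,0,0,0],
    [0,0,0,0,0,0],
    [0,0,0,0,0,0]
  ],
  "claw": 0,
  "newtons": 80
}}

```text
clock: 5.62
tcp_pos: [0.4828, 0.3229, 0.0245]
orientation: [2.303, 2.136, 0.002]
contact_force: [-0.5, -0.8, 6.3]
grip_width: 0.0214
gripper_force: 78.9
```

```bash
python3 - <<'E'
from fit import *
np.set_printoptions(precision=4,suppress=True)
o=r.get_obs();print(o)
E
```

```text
{'clock': 5.625, 'joints': array([-0.2866,  0.6567, -0.5424,  1.8998,  0.4983,  0.7206, -1.1951]), 'qvel': array([ 0.0006,  0.0005, -0.0023, -0.0009, -0.0007,  0.002 , -0.0007]), 'tau': array([ -0.1381, -53.9346,  -7.3352, -17.1308,   0.0775,  -0.2842,
         0.0005]), 'tcp_pos': array([0.4828, 0.3229, 0.0245]), 'orientation': array([2.3035, 2.1359, 0.0018]), 'contact_force': array([-0.4687, -0.8221,  6.339 ]), 'moment': array([-0.1296,  0.1354, -0.0297]), 'gripper_force': 78.89167428016663, 'grip_width': 0.0214259675046629}
```

{"fn": "apply_moves", "kwargs": {
  "rows": [
    [0,0,-0.05,0,0,0],
    [0,0,-0.25,0,0,0],
    [0,0,-0.5,0,0,0],
    [0,0,-0.7,0,0,0],
    [0,0,-0.7,0,0,0]
  ]
}}

```text
clock: 6.25
tcp_pos: [0.4839, 0.3244, 0.2036]
orientation: [2.303, 2.135, 0.012]
contact_force: [0.5, -0.6, -3.4]
grip_width: 0.0212
gripper_force: 78.8
```

{"fn": "apply_moves", "kwargs": {
  "rows": [
    [-0.2,0.005,0,0,0,0],
    [-0.45,0.015,0,0,0,0],
    [-0.7,0.02,0,0,0,0.04],
    [-0.93,0.025,0,0,0,0.04],
    [-0.93,0.025,0,0,0,0.04]
  ]
}}

```text
clock: 6.88
tcp_pos: [0.4696, 0.0841, 0.1972]
orientation: [2.378, 2.052, -0.008]
contact_force: [0.3, 1.0, -1.5]
grip_width: 0.0211
gripper_force: 78.7
```

{"fn": "apply_moves", "kwargs": {
  "rows": [
    [0,0,0,0,0,0],
    [0,0,0,0,0,0]
  ]
}}

```text
clock: 7.12
tcp_pos: [0.4707, 0.0919, 0.1986]
orientation: [-2.366, -2.065, -0.0]
contact_force: [0.4, 0.0, -2.4]
grip_width: 0.0211
gripper_force: 78.7
```

```bash
python3 - <<'E'
from fit import *
np.set_printoptions(precision=4,suppress=True)
o=r.get_obs();print(o["clock"],o["tcp_pos"],o["gripper_force"],o["grip_width"],R.from_rotvec(o["orientation"]).as_matrix())
p=r.grab_frame("wrist"); save(p,"w3.png"); np.save("w3.npy",p,allow_pickle=True)
Z={"fork_tool":.18,"fork_tip":.18,"clip":.04,"clip_back":.0425,"tip_l":.0425,"tip_r":.0425,"pin_slot":.04,"track_start":.04,"fixture":0}
for t,z in Z.items():
    for d in r.landmark_of(p,t): print(t,round(d["conf"],2),np.round(d["point"],1),onz(p,d["point"],z)[:2])
E
```

```text
7.125 [0.4707 0.0919 0.1986] 78.65597069263458 0.02110388913361109 [[ 0.1351  0.9908 -0.0005]
 [ 0.9908 -0.1351  0.0007]
 [ 0.0006 -0.0006 -1.    ]]
fork_tip 0.79 [369. 265.] [0.5145 0.0861]
clip 0.88 [384.2 199.8] [0.56   0.0714]
clip 0.51 [369.2 191.7] [0.5476 0.0804]
clip_back 0.97 [368.2 194.1] [0.5461 0.0792]
tip_l 0.72 [388.5 210. ] [0.5626 0.0625]
tip_l 0.71 [397.4 191.6] [0.5708 0.078 ]
tip_l 0.22 [432.2 197. ] [0.6    0.0692]
tip_r 0.72 [388.5 210. ] [0.5626 0.0625]
tip_r 0.71 [397.4 191.6] [0.5708 0.078 ]
tip_r 0.22 [432.2 197. ] [0.6    0.0692]
pin_slot 0.45 [432.5 199.8] [0.6013 0.0658]
track_start 0.6 [322.6 183.5] [0.5088 0.093 ]
fixture 0.85 [432.4 198.8] [0.6171 0.0526]
fixture 0.27 [274. 264.] [0.4543 0.0038]
```

View pics/w3.png

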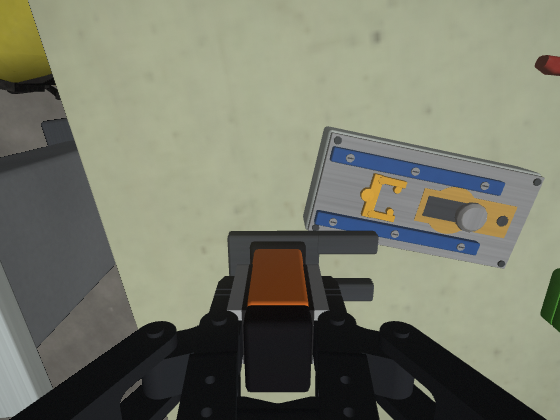

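The held fork fills the bottom centre, with prong ends at about (375,243) and (370,290). The fixture deck corners are at about (331,128), (543,177) and (503,268), the rails are clear, the clip is at (383,198) and the pin head is at (471,217).

```bash
python3 - <<'E'
from fit import *
from scipy.optimize import least_squares
np.set_printoptions(precision=4,suppress=True)
p=np.load("w3.npy",allow_pickle=True).item(); im=p["pixels"].astype(int)
Rr,G,B=im[...,0],im[...,1],im[...,2]
blue=((B>Rr+60)).astype(np.uint8); yel=((Rr-B>90)&(G>110)).astype(np.uint8)
yel[:, :340]=0; blue[:, :300]=0
def rail(x,y,a):
    m=np.zeros((1680,2240),np.uint8);c,s=np.cos(a),np.sin(a)
    for y0 in (-34,22):
        P=[proj(p,[x+c*u-s*v,y+s*u+c*v,w]) for u in(-.115,.032) for v in(y0/1e3,y0/1e3+.012) for w in(.04,.048)]
        cv2.fillConvexPoly(m,cv2.convexHull((np.array(P)*4+2).astype(np.int32)),1)
    return cv2.resize(m.astype(np.float32),(560,420),interpolation=cv2.INTER_AREA)
m2=cv2.morphologyEx(blue,cv2.MORPH_CLOSE,np.ones((9,9)))
f=lambda q:np.abs(rail(q[0]/100,q[1]/100,q[2]/10)-m2).sum()
x0=np.array([61.5,6.7,-1.8])
s=minimize(f,x0,method="Nelder-Mead",options=dict(initial_simplex=[x0,x0+[.8,0,0],x0+[0,.8,0],x0+[0,0,1]]))
q=s.x/[100,100,10]; print("fixture",q,s.fun,m2.sum())
c_,s_=np.cos(q[2]),np.sin(q[2])
def loc(P): d=np.array(P)[:2]-q[:2]; return np.array([c_*d[0]+s_*d[1],-s_*d[0]+c_*d[1]])
n,l,st,ce=cv2.connectedComponentsWithStats(yel)
for i in range(1,n):
    if st[i,4]>60:
        print(st[i]); ys,xs=np.where(l==i); L=np.array([loc(onz(p,(a,b),.045)) for a,b in zip(xs,ys)]); print("local range",L.min(0),L.max(0))
for uv in [(331,128),(543,177),(503,268)]: print("corner",loc(onz(p,uv,.04)))
print("pinhead",loc(onz(p,(471,217),.055)))
# fork held fit
o=r.get_obs(); zf=o["tcp_pos"][2]-.0245; t=o["tcp_pos"]
for uv in [(377,232),(377,254),(373,279),(372,300),(229,232)]:
    d=onz(p,uv,zf+.008)-t; a=np.arctan2(-.1351,.9908); print("fork pts rel tcp in tool-y frame",np.cos(a)*d[0]+np.sin(a)*d[1],-np.sin(a)*d[0]+np.cos(a)*d[1])
E
```

```text
fixture [ 0.6183  0.0527 -0.3454] 1197.0 4295
[361 174  46  48 870]
local range [-0.0836 -0.0186] [-0.0492  0.0191]
[ 415  187  102   51 1781]
local range [-0.0325 -0.0188] [0.0494 0.0221]
corner [-0.1213  0.047 ]
corner [0.064 0.045]
corner [ 0.065 -0.042]
pinhead [0.0085 0.002 ]
fork pts rel tcp in tool-y frame 0.04537200677783158 0.019944499687586676
fork pts rel tcp in tool-y frame 0.046338123786397616 0.008658850473141837
fork pts rel tcp in tool-y frame 0.04552921377864658 -0.0047481540302720835
fork pts rel tcp in tool-y frame 0.045997211703778754 -0.016520528219213407
fork pts rel tcp in tool-y frame -0.023888044124209456 0.01993622748019877
```

{"fn": "apply_moves", "kwargs": {
  "rows": [
    [0.05,0.019,0.1,0,0,0.06],
    [0.05,0.019,0.25,0,0,0.134],
    [0.05,0.019,0.4,0,0,0.134],
    [0.05,0.019,0.45,0,0,0.134],
    [0.05,0.019,0.45,0,0,0.134]
  ]
}}

```text
clock: 8.25
tcp_pos: [0.4773, 0.102, 0.0862]
orientation: [-2.573, -1.802, 0.001]
contact_force: [1.0, 0.1, -1.4]
grip_width: 0.0211
gripper_force: 78.5
```

```bash
python3 - <<'E'
from fit import *
np.set_printoptions(precision=4,suppress=True)
o=r.get_obs();print(o["clock"],o["tcp_pos"],o["contact_force"],R.from_rotvec(o["orientation"]).as_matrix())
p=r.grab_frame("wrist"); save(p,"w4.png"); np.save("w4.npy",p,allow_pickle=True)
E
```

```text
8.25 [0.4773 0.102  0.0862] [ 1.02    0.0676 -1.3699] [[ 0.3416  0.9399 -0.001 ]
 [ 0.9399 -0.3416 -0.    ]
 [-0.0004 -0.001  -1.    ]]
```

View pics/w4.png

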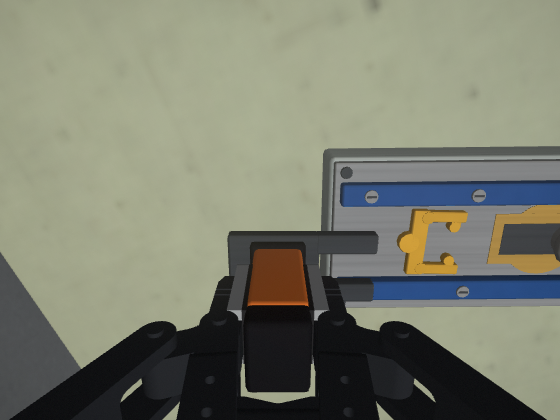

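```bash
cat > fx.py <<'E'
from fit import *
def rend(p,polys):
    m=np.zeros((1680,2240),np.uint8)
    for P in polys: cv2.fillConvexPoly(m,cv2.convexHull((np.array([proj(p,X) for X in P])*4+2).astype(np.int32)),1)
    return cv2.resize(m.astype(np.float32),(560,420),interpolation=cv2.INTER_AREA)
def box(q,x0,x1,y0,y1,z0,z1):
    c,s=np.cos(q[2]),np.sin(q[2])
    return [[q[0]+c*u-s*v,q[1]+s*u+c*v,w] for u in(x0/1e3,x1/1e3) for v in(y0/1e3,y1/1e3) for w in(z0/1e3,z1/1e3)]
def nm(f,x0,st):
    x0=np.array(x0,float); s=minimize(f,x0,method="Nelder-Mead",options=dict(initial_simplex=[x0]+[x0+np.eye(3)[i]*st[i] for i in range(3)],xatol=1e-5,fatol=.5)); return s.x,s.fun
def fixfit(p,x0,valid):
    im=p["pixels"].astype(int); blue=cv2.morphologyEx((im[...,2]>im[...,0]+50).astype(np.uint8),cv2.MORPH_CLOSE,np.ones((9,9)))
    f=lambda q:(np.abs(rend(p,[box(q,-115,32,-34,-22,40,48),box(q,-115,32,22,34,40,48)])-blue)*valid).sum()
    return nm(f,x0,[.006,.006,.05]),(blue*valid).sum()
def clipfit(p,x0,valid):
    im=p["pixels"].astype(int); y=((im[...,0]-im[...,2]>90)&(im[...,1]>90)).astype(np.uint8)*valid
    n,l,st,ce=cv2.connectedComponentsWithStats(y.astype(np.uint8)); 
    u=proj(p,[x0[0],x0[1],.045]); i=min((i for i in range(1,n) if st[i,4]>150),key=lambda i:np.hypot(*(ce[i]-u))); M=(l==i)
    L=np.array([onz(p,(a,b),.045)[:2] for b,a in zip(*np.where(M))])
    return L
E
python3 - <<'E'
from fx import *
np.set_printoptions(precision=4,suppress=True)
p=np.load("w4.npy",allow_pickle=True).item()
valid=np.ones((420,560)); valid[225:,:385]=0; valid[:100]=0; valid[320:]=0
(q,e),n=fixfit(p,[.6183,.0527,-.345],valid); print("fixture",q,e,n)
c,s=np.cos(q[2]),np.sin(q[2]); T=np.array([[c,s],[-s,c]])
L=(clipfit(p,q[:2]-.06*np.array([c,s]),valid)-q[:2])@T.T
print("clip local",L.min(0),L.max(0),len(L))
back=lambda y0,y1:[L[(L[:,1]>a)&(L[:,1]<a+.002),0].min() for a in np.arange(y0,y1,.002)]
print(np.array(back(L[:,1].min(),L[:,1].max()-.001)))
for uv in [(377,232),(377,254),(373,279),(372,300),(229,232)]:
    print("fork",T@(onz(p,uv,.0862-.0245+.008)[:2]-q[:2]))
o=r.get_obs();print("tcp",T@(o["tcp_pos"][:2]-q[:2]))
E
```

```text
fixture [ 0.6182  0.0524 -0.3483] 2638.25 7561.0
clip local [-0.0837 -0.0179] [-0.0492  0.0189] 2025
[-0.0781 -0.0782 -0.078  -0.078  -0.0779 -0.0779 -0.081  -0.0829 -0.0837
 -0.0837 -0.0834 -0.0815 -0.0779 -0.0777 -0.0774 -0.0775 -0.0774 -0.0774]
fork [-0.1036  0.0167]
fork [-0.1026  0.0054]
fork [-0.1034 -0.008 ]
fork [-0.1029 -0.0198]
fork [-0.1729  0.0167]
tcp [-0.1488 -0.001 ]
```

```bash
python3 - <<'E'
from fx import *
np.set_printoptions(precision=4,suppress=True)
p=np.load("w4.npy",allow_pickle=True).item(); im=p["pixels"].astype(int)
q=np.array([.6182,.0524,-.3483]);c,s=np.cos(q[2]),np.sin(q[2]); T=np.array([[c,s],[-s,c]])
g=im.astype(int)
for col in (440,520): print(col,[(i,*g[i,col]) for i in list(range(178,212,2))+list(range(270,306,2))])
print(im[225:310:3,365].tolist())
lo=lambda uv,z:T@(onz(p,uv,z)[:2]-q[:2])
for uv,z in [((377,232),.0617),((377,254),.0697),((373,279),.0617),((372,300),.0697)]: print("fork",lo(uv,z))
L=lambda X:proj(p,[q[0]+c*X[0]-s*X[1],q[1]+s*X[0]+c*X[1],X[2]])
for x in(-.07,-.03):
  print([np.round(L((x,y,z)),1).tolist() for y,z in((.034,.04),(.034,.048),(.022,.048),(-.022,.04),(-.022,.048),(-.034,.048),(.046,.04),(-.046,.04))])
E
```

```text
440 [(178, np.int64(133), np.int64(134), np.int64(135)), (180, np.int64(130), np.int64(132), np.int64(132)), (182, np.int64(39), np.int64(50), np.int64(70)), (184, np.int64(44), np.int64(63), np.int64(98)), (186, np.int64(51), np.int64(79), np.int64(128)), (188, np.int64(52), np.int64(82), np.int64(133)), (190, np.int64(52), np.int64(81), np.int64(133)), (192, np.int64(51), np.int64(81), np.int64(134)), (194, np.int64(52), np.int64(82), np.int64(134)), (196, np.int64(52), np.int64(82), np.int64(134)), (198, np.int64(52), np.int64(82), np.int64(135)), (200, np.int64(52), np.int64(82), np.int64(135)), (202, np.int64(52), np.int64(83), np.int64(136)), (204, np.int64(52), np.int64(80), np.int64(129)), (206, np.int64(133), np.int64(134), np.int64(135)), (208, np.int64(130), np.int64(131), np.int64(132)), (210, np.int64(101), np.int64(78), np.int64(38)), (270, np.int64(200), np.int64(153), np.int64(54)), (272, np.int64(201), np.int64(152), np.int64(53)), (274, np.int64(135), np.int64(136), np.int64(137)), (276, np.int64(30), np.int64(43), np.int64(65)), (278, np.int64(30), np.int64(43), np
[... 2533 characters left out ...]
63, 65, 68], [65, 66, 69], [64, 67, 70], [65, 67, 70], [127, 128, 129], [130, 131, 132], [129, 130, 131], [126, 128, 128], [133, 135, 136], [132, 133, 134], [133, 134, 135], [75, 83, 92], [31, 32, 33], [35, 36, 36], [58, 60, 62], [60, 62, 65], [58, 61, 64], [61, 63, 66], [62, 64, 67], [56, 58, 61], [137, 138, 139], [134, 135, 136], [164, 168, 142]]
fork [-0.1012  0.0136]
fork [-0.1026  0.0054]
fork [-0.101  -0.0124]
fork [-0.1029 -0.0198]
[[428.5, 181.0], [434.7, 184.8], [431.5, 207.2], [415.9, 275.3], [421.1, 282.2], [418.5, 300.9], [431.5, 158.6], [411.1, 311.0]]
[[503.9, 181.0], [513.1, 184.8], [508.4, 207.2], [485.0, 275.3], [492.7, 282.2], [488.8, 300.9], [508.4, 158.6], [477.8, 311.0]]
```

```bash
python3 - <<'E'
from fx import *
np.set_printoptions(precision=4,suppress=True)
p=np.load("w4.npy",allow_pickle=True).item(); im=p["pixels"].astype(int)
o=r.get_obs();t=o["tcp_pos"];Rm=R.from_rotvec(o["orientation"]).as_matrix()
ys=[(18,0),(18,8),(8,8),(-8,0),(-8,8),(-18,8)]
obs=np.array([231.5,237,254.5,277,284,301])
g=im[225:310,365].sum(1); print([ (225+i,int(g[i])) for i in range(85) if i and abs(g[i]-g[i-1])>25])
def rows(dy,z,roll): 
    out=[]
    for y,h in ys:
        X=R.from_rotvec([roll,0,0]).apply([.043,y/1e3,h/1e3-.0435]) + [0,dy,.0435]
        w=t+Rm[:,1]*X[0]+Rm[:,0]*X[1]; w[2]=z+X[2]; out.append(proj(p,w)[1])
    return np.array(out)
from scipy.optimize import least_squares
print(rows(0,.0617,0))
for fr in (lambda v:rows(v[0],.0617,0),lambda v:rows(v[0],v[1],0),lambda v:rows(v[0],.0617,v[1]*10)):
    s=least_squares(lambda v:(fr(v)-obs),[0,.06 if 1 else 0],x_scale=[.01,.01]); print(s.x,s.fun)
E
```

```text
[(231, 120), (236, 188), (254, 330), (255, 384), (276, 250), (277, 134), (278, 96), (284, 153), (285, 180), (301, 276), (302, 404), (307, 360), (308, 473)]
[225.4996 231.536  251.0595 273.0873 280.8694 298.6638]
[-0.0022  0.06  ] [-1.7869 -1.0881  0.7788 -0.0599  0.8552  1.5133]
[-0.0055  0.0551] [-0.5061 -0.0044  1.0713 -0.5942 -0.0081 -0.0097]
[-0.0037  0.0041] [-1.6572 -0.2765  1.2648 -0.7849  0.6752  0.8392]
```

{"fn": "apply_moves", "kwargs": {
  "rows": [
    [0.018,0,0.02,0,0,0],
    [0.018,0,0.05,0,0,0],
    [0.018,0,0.06,0,0,0],
    [0.018,0,0.06,0,0,0]
  ]
}}

```text
clock: 8.8
tcp_pos: [0.4788, 0.106, 0.0711]
orientation: [-2.573, -1.802, 0.001]
contact_force: [0.1, 0.2, -2.2]
grip_width: 0.0211
gripper_force: 78.5
```

```bash
python3 - <<'E'
from fx import *
np.set_printoptions(precision=4,suppress=True)
o=r.get_obs();print(o["clock"],o["tcp_pos"],o["contact_force"],o["moment"])
p=r.grab_frame("wrist"); np.save("w5.npy",p,allow_pickle=True)
cv2.imwrite("pics/w5.png",cv2.resize(p["pixels"][140:320,220:520,::-1],(800,480),interpolation=cv2.INTER_CUBIC))
E
```

```text
8.8 [0.4788 0.106  0.0711] [ 0.1034  0.2248 -2.2038] [-0.0377  0.0241 -0.0046]
```

View pics/w5.png

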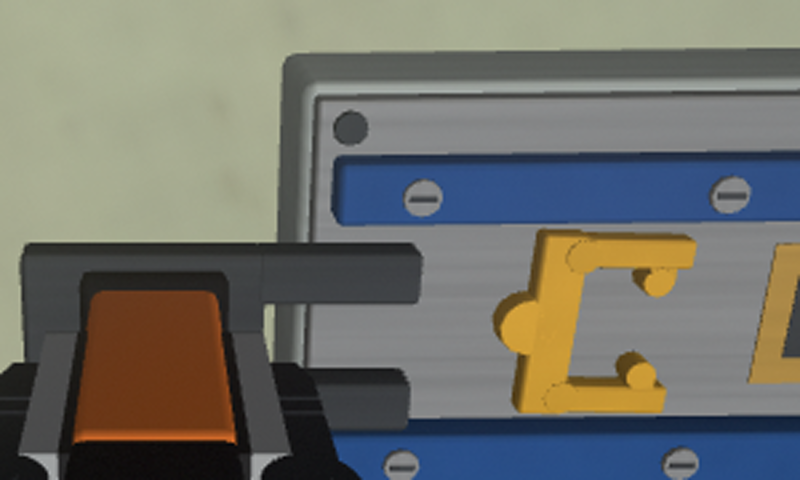

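The fork sits in the track, prongs ending at about crop (415,275) and (405,400). The clip tang at (520,322) lies in line with the gap. Next I'll lower gently, feeling for the deck.

{"fn": "apply_moves", "kwargs": {
  "rows": [
    [0,0,0.006,0,0,0],
    [0,0,0.012,0,0,0],
    [0,0,0.012,0,0,0]
  ]
}}

```text
clock: 9.22
tcp_pos: [0.4789, 0.1061, 0.0682]
orientation: [-2.573, -1.802, 0.0]
contact_force: [0.6, -0.4, -1.9]
grip_width: 0.0209
gripper_force: 78.5
```

{"fn": "apply_moves", "kwargs": {
  "rows": [
    [0,0,0.003,0,0,0],
    [0,0,0.006,0,0,0],
    [0,0,0.006,0,0,0]
  ]
}}

```text
clock: 9.6
tcp_pos: [0.479, 0.1061, 0.0667]
orientation: [-2.573, -1.802, 0.0]
contact_force: [0.0, -0.1, -1.7]
grip_width: 0.0212
gripper_force: 78.5
```

```bash
python3 - <<'E'
from fx import *
from scipy.optimize import least_squares
np.set_printoptions(precision=4,suppress=True)
o=r.get_obs();print(o["clock"],o["tcp_pos"],o["contact_force"])
p=r.grab_frame("wrist"); np.save("w6.npy",p,allow_pickle=True); im=p["pixels"].astype(int); save(p,"w6.png")
for c in (360,365):
    g=im[215:320,c].sum(1); print([ (215+i,int(g[i])) for i in range(105) if i and abs(g[i]-g[i-1])>20])
q=np.array([.6182,.0524,-.3483])
valid=np.ones((420,560)); valid[225:,:385]=0; valid[:100]=0; valid[320:]=0
(q,e),n=fixfit(p,q,valid); print(q,e,n)
y=((im[...,0]-im[...,2]>60)&(im[...,1]>70)).astype(np.uint8); y[:,:376]=0; y[:200]=0; y[320:]=0
nn,l,st,ce=cv2.connectedComponentsWithStats(y); print(st[1:][st[1:,4]>150])
i=1+np.argmax([s[4] if s[0]<440 else 0 for s in st[1:]]); 
for col in range(st[i,0],st[i,0]+46,3): 
    rr=np.where(l[:,col]==i)[0]; print(col,rr.min(),rr.max(),len(rr))
E
```

```text
9.6 [0.479  0.1061 0.0667] [ 0.0292 -0.0842 -1.7455]
[(227, 233), (228, 354), (229, 398), (231, 117), (235, 151), (236, 191), (253, 179), (254, 330), (255, 396), (278, 96), (284, 152), (285, 181), (302, 124), (308, 175), (309, 225)]
[(227, 230), (228, 407), (231, 118), (235, 152), (236, 186), (253, 180), (254, 327), (255, 395), (278, 93), (284, 152), (285, 183), (302, 122), (308, 177), (309, 224), (317, 223), (318, 201)]
[ 0.6185  0.0516 -0.3303] 2132.875 6688.0
[[ 505  226   55   72 1623]
 [ 410  230   76   70 2707]]
410 262 271 9
413 255 274 20
416 254 297 24
419 253 299 46
422 255 299 45
425 241 299 59
428 230 299 70
431 230 299 70
434 230 299 70
437 230 298 60
440 230 298 43
443 231 298 28
446 231 298 27
449 231 298 25
452 231 298 25
455 231 299 27
```

{"fn": "apply_moves", "kwargs": {
  "rows": [
    [-0.003,0.02,0,0,0,0],
    [-0.003,0.05,0,0,0,0],
    [-0.003,0.076,0,0,0,0],
    [-0.003,0.076,0,0,0,0]
  ]
}}

```text
clock: 10.15
tcp_pos: [0.4973, 0.0987, 0.0668]
orientation: [2.574, 1.801, 0.001]
contact_force: [-0.5, -0.4, -2.7]
grip_width: 0.0207
gripper_force: 78.5
```

```bash
python3 - <<'E'
from fx import *
o=r.get_obs();print(o["clock"],o["tcp_pos"],o["contact_force"])
p=r.grab_frame("wrist"); np.save("w7.npy",p,allow_pickle=True)
cv2.imwrite("pics/w7.png",cv2.resize(p["pixels"][190:320,300:500,::-1],(800,520),interpolation=cv2.INTER_CUBIC))
E
```

```text
10.15 [0.49733363 0.09867088 0.0667903 ] [-0.46925408 -0.38476547 -2.69462993]
```

View pics/w7.png

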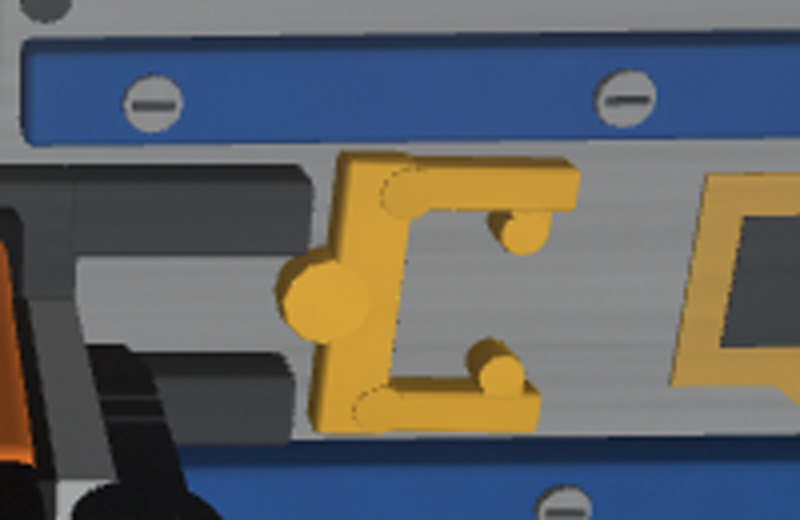

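The tang at crop (325,300) is entering the gap between the prongs, rows 255–355, and the back is 3–4 mm ahead. I'm sliding the clip along.

{"fn": "apply_moves", "kwargs": {
  "rows": [
    [0,0.008,0,0,0,0],
    [0,0.016,0,0,0,0],
    [0,0.024,0,0,0,0],
    [0,0.036,0,0,0,0],
    [0,0.05,0,0,0,0]
  ]
}}

```text
clock: 10.82
tcp_pos: [0.5085, 0.0946, 0.0668]
orientation: [-2.573, -1.802, 0.0]
contact_force: [0.2, 0.2, -1.2]
grip_width: 0.021
gripper_force: 78.5
```

{"fn": "apply_moves", "kwargs": {
  "rows": [
    [0,0.016,0,0,0,0],
    [0,0.032,0,0,0,0],
    [0,0.048,0,0,0,0],
    [0,0.064,0,0,0,0],
    [0,0.08,0,0,0,0]
  ]
}}

```text
clock: 11.45
tcp_pos: [0.5274, 0.0878, 0.0668]
orientation: [2.573, 1.802, 0.0]
contact_force: [0.2, 0.8, -2.1]
grip_width: 0.0208
gripper_force: 78.5
```

```bash
python3 - <<'E'
from fx import *
o=r.get_obs();print(o["clock"],o["tcp_pos"],o["contact_force"])
p=r.grab_frame("wrist"); np.save("w8.npy",p,allow_pickle=True)
cv2.imwrite("pics/w8.png",cv2.resize(p["pixels"][190:320,300:500,::-1],(800,520),interpolation=cv2.INTER_CUBIC))
E
```

```text
11.45 [0.52739639 0.08777492 0.06681171] [ 0.22056466  0.81688409 -2.13976726]
```

View pics/w8.png

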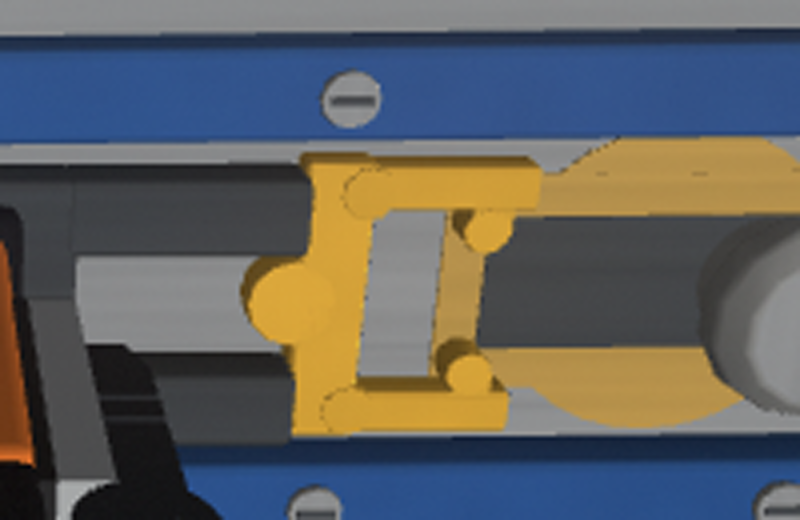

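The prongs are on the clip's back. The jaw ends are at crop (540,180) and (505,405), and the pin head's left edge is at about 700, so the jaws should meet the pin after about 29 mm.

{"fn": "apply_moves", "kwargs": {
  "rows": [
    [0,0.016,0,0,0,0],
    [0,0.032,0,0,0,0],
    [0,0.048,0,0,0,0],
    [0,0.064,0,0,0,0],
    [0,0.08,0,0,0,0]
  ]
}}

```text
clock: 12.12
tcp_pos: [0.5462, 0.0809, 0.0668]
orientation: [2.573, 1.802, 0.0]
contact_force: [-0.9, -0.1, -1.8]
grip_width: 0.0207
gripper_force: 78.5
```

{"fn": "apply_moves", "kwargs": {
  "rows": [
    [0,0.004,0,0,0,0],
    [0,0.008,0,0,0,0],
    [0,0.012,0,0,0,0],
    [0,0.016,0,0,0,0]
  ]
}}

```text
clock: 12.62
tcp_pos: [0.5497, 0.0796, 0.0668]
orientation: [2.573, 1.802, -0.0]
contact_force: [-0.2, -0.2, -1.9]
grip_width: 0.0211
gripper_force: 78.5
```

{"fn": "apply_moves", "kwargs": {
  "rows": [
    [0,0.003,0,0,0,0],
    [0,0.006,0,0,0,0],
    [0,0.009,0,0,0,0],
    [0,0.012,0,0,0,0]
  ]
}}

```text
clock: 13.12
tcp_pos: [0.5526, 0.0786, 0.0668]
orientation: [2.573, 1.802, 0.0]
contact_force: [0.1, 1.0, -1.9]
grip_width: 0.0211
gripper_force: 78.5
```

{"fn": "apply_moves", "kwargs": {
  "rows": [
    [0,0.002,0,0,0,0],
    [0,0.004,0,0,0,0],
    [0,0.006,0,0,0,0],
    [0,0.008,0,0,0,0]
  ]
}}

```text
clock: 13.62
tcp_pos: [0.5544, 0.078, 0.0668]
orientation: [-2.573, -1.802, -0.0]
contact_force: [-0.9, -0.1, -1.0]
grip_width: 0.0208
gripper_force: 78.5
```

{"fn": "apply_moves", "kwargs": {
  "rows": [
    [0,0.002,0,0,0,0],
    [0,0.004,0,0,0,0],
    [0,0.006,0,0,0,0],
    [0,0.008,0,0,0,0]
  ]
}}

```text
clock: 14.12
tcp_pos: [0.5562, 0.0773, 0.0668]
orientation: [-2.573, -1.802, 0.0]
contact_force: [-0.1, -0.0, -2.2]
grip_width: 0.0211
gripper_force: 78.6
```

{"fn": "apply_moves", "kwargs": {
  "rows": [
    [0,0.002,0,0,0,0],
    [0,0.004,0,0,0,0],
    [0,0.006,0,0,0,0],
    [0,0.008,0,0,0,0]
  ]
}}

```text
clock: 14.62
tcp_pos: [0.5577, 0.0767, 0.0667]
orientation: [-2.573, -1.802, 0.001]
contact_force: [-1.9, 0.8, -1.5]
grip_width: 0.0214
gripper_force: 78.7
```

{"fn": "apply_moves", "kwargs": {
  "rows": [
    [0,0.002,0,0,0,0],
    [0,0.004,0,0,0,0],
    [0,0.006,0,0,0,0]
  ]
}}

```text
clock: 15.0
tcp_pos: [0.5585, 0.0764, 0.0665]
orientation: [-2.572, -1.802, 0.003]
contact_force: [-5.4, 2.5, -0.7]
grip_width: 0.0211
gripper_force: 78.9
```

{"fn": "apply_moves", "kwargs": {
  "rows": [
    [0,0.002,0,0,0,0],
    [0,0.004,0,0,0,0]
  ]
}}

```text
clock: 15.25
tcp_pos: [0.5588, 0.0763, 0.0664]
orientation: [-2.571, -1.802, 0.004]
contact_force: [-6.6, 2.6, -0.0]
grip_width: 0.021
gripper_force: 78.9
```

{"fn": "apply_moves", "kwargs": {
  "rows": [
    [0,0.002,0,0,0,0],
    [0,0.004,0,0,0,0]
  ]
}}

```text
clock: 15.5
tcp_pos: [0.5593, 0.076, 0.0662]
orientation: [-2.571, -1.802, 0.005]
contact_force: [-7.2, 2.5, 0.1]
grip_width: 0.0213
gripper_force: 79.0
```

{"fn": "apply_moves", "kwargs": {
  "rows": [
    [0,0.002,0,0,0,0],
    [0,0.004,0,0,0,0]
  ]
}}

```text
clock: 15.75
tcp_pos: [0.5598, 0.0758, 0.0661]
orientation: [-2.57, -1.802, 0.006]
contact_force: [-8.5, 3.6, 0.8]
grip_width: 0.0213
gripper_force: 79.0
```

{"fn": "apply_moves", "kwargs": {
  "rows": [
    [0,0.002,0,0,0,0],
    [0,0.004,0,0,0,0]
  ]
}}

```text
clock: 16.0
tcp_pos: [0.5607, 0.0756, 0.0661]
orientation: [-2.57, -1.802, 0.006]
contact_force: [-9.2, 2.5, 1.8]
grip_width: 0.0214
gripper_force: 79.0
```

{"fn": "apply_moves", "kwargs": {
  "rows": [
    [0,0.002,0,0,0,0],
    [0,0.004,0,0,0,0]
  ]
}}

```text
clock: 16.25
tcp_pos: [0.5622, 0.0749, 0.0661]
orientation: [-2.571, -1.802, 0.005]
contact_force: [-4.4, 2.7, -2.3]
grip_width: 0.021
gripper_force: 78.7
```

{"fn": "apply_moves", "kwargs": {
  "rows": [
    [0,0.002,0,0,0,0],
    [0,0.004,0,0,0,0]
  ]
}}

```text
clock: 16.5
tcp_pos: [0.5664, 0.0736, 0.0671]
orientation: [2.573, 1.801, 0.003]
contact_force: [0.1, -0.4, -2.6]
grip_width: 0.0207
gripper_force: 78.8
```

The force fell from 9.5 N to 0, which is the snap. I'll check it by camera.

```bash
python3 - <<'E'
from fx import *
np.set_printoptions(precision=4,suppress=True)
o=r.get_obs();print(o["clock"],o["tcp_pos"],o["contact_force"])
p=r.grab_frame("wrist"); np.save("w9.npy",p,allow_pickle=True)
cv2.imwrite("pics/w9.png",cv2.resize(p["pixels"][190:320,300:500,::-1],(800,520),interpolation=cv2.INTER_CUBIC))
for t in ("tip_l","clip","clip_back"):
    for d in r.landmark_of(p,t): print(t,round(d["conf"],2),d["point"],onz(p,d["point"],.0425)[:2])
E
```

```text
16.5 [0.5664 0.0736 0.0671] [ 0.0888 -0.3834 -2.621 ]
tip_l 0.69 [420.3, 279.7] [0.6309 0.0379]
tip_l 0.62 [426.6, 246.5] [0.6381 0.0551]
clip_back 0.56 [374.6, 260.0] [0.6117 0.0568]
```

View pics/w9.png

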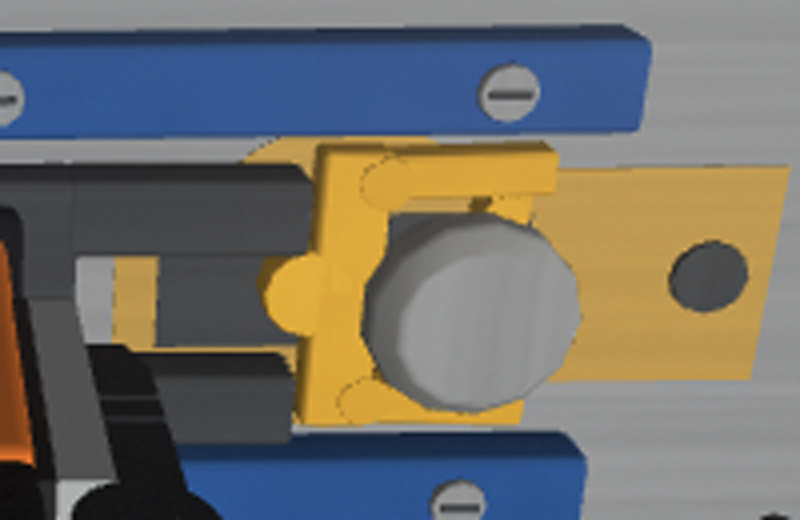

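The clip's jaws enclose the pin. Its back (crop 320) is ahead of the prong ends (crop 312 and 293), so it jumped home on its own. I'm backing out straight.

{"fn": "apply_moves", "kwargs": {
  "rows": [
    [0,-0.02,0,0,0,0],
    [0,-0.06,0,0,0,0],
    [0,-0.14,0,0,0,0],
    [0,-0.24,0,0,0,0],
    [0,-0.32,0,0,0,0]
  ]
}}

```text
clock: 17.32
tcp_pos: [0.4883, 0.1019, 0.0668]
orientation: [-2.572, -1.803, 0.001]
contact_force: [0.4, -0.0, -2.5]
grip_width: 0.0212
gripper_force: 78.9
```

{"fn": "apply_moves", "kwargs": {
  "rows": [
    [0,-0.02,0,0,0,0],
    [0,-0.02,-0.1,0,0,0],
    [0,-0.02,-0.3,0,0,0],
    [0,-0.02,-0.5,0,0,0],
    [0,-0.02,-0.5,0,0,0]
  ]
}}

```text
clock: 17.95
tcp_pos: [0.4884, 0.1039, 0.1958]
orientation: [2.571, 1.799, 0.012]
contact_force: [-0.3, 0.1, -1.6]
grip_width: 0.0213
gripper_force: 79.2
```

```bash
python3 - <<'E'
from fx import *
np.set_printoptions(precision=4,suppress=True)
o=r.get_obs();print(o["clock"],o["tcp_pos"],o["contact_force"],o["grip_width"])
d=np.array([.483,.322,.19])-o["tcp_pos"]; print(tool(d))
p=r.grab_frame("wrist"); q=np.array([.6182,.0524,-.3483]);c,s=np.cos(q[2]),np.sin(q[2])
for t,z in (("clip",.04),("clip_back",.0425),("tip_l",.0425),("pin_slot",.04),("track_start",.04)):
    for d in r.landmark_of(p,t)[:2]: w=onz(p,d["point"],z)[:2]-q[:2]; print(t,round(d["conf"],2),c*w[0]+s*w[1],-s*w[0]+c*w[1])
save(p,"w10.png")
E
```

```text
17.95 [0.4884 0.1039 0.1958] [-0.3002  0.1335 -1.6383] 0.021327523358157775
[ 0.8124 -0.3192  0.0241]
clip 0.88 0.012631701001590405 -0.001781792220463097
clip 0.67 -0.016515042926299038 0.009138556654811864
clip_back 0.63 -0.005634011296495175 0.0036546114331854006
tip_l 0.57 -0.02097118457094726 0.012966060843205656
tip_l 0.54 0.01583864666714468 0.009929969045252528
pin_slot 0.79 -0.0006426771501393787 0.0017209819736825212
track_start 0.79 -0.11725668448596696 -0.0023274405916122592
```

{"fn": "apply_moves", "kwargs": {
  "rows": [
    [0.2,-0.08,0,0,0,-0.05],
    [0.45,-0.17,0,0,0,-0.1],
    [0.65,-0.26,0,0,0,-0.168],
    [0.81,-0.32,0,0,0,-0.168],
    [0.81,-0.32,0,0,0,-0.168]
  ]
}}

```text
clock: 18.88
tcp_pos: [0.4773, 0.3251, 0.1908]
orientation: [-2.305, -2.13, 0.0]
contact_force: [-0.7, -1.1, -2.1]
grip_width: 0.0209
gripper_force: 78.9
```

{"fn": "apply_moves", "kwargs": {
  "rows": [
    [0,0,0.1,0,0,0],
    [0,0,0.3,0,0,0],
    [0,0,0.5,0,0,0],
    [0,0,0.58,0,0,0],
    [0,0,0.58,0,0,0]
  ]
}}

```text
clock: 19.5
tcp_pos: [0.4788, 0.3198, 0.0457]
orientation: [-2.314, -2.125, 0.005]
contact_force: [-0.6, 0.5, -1.1]
grip_width: 0.0214
gripper_force: 78.9
```

{"fn": "apply_moves", "kwargs": {
  "rows": [
    [0,0,0,0,0,0],
    [0,0,0,0,0,0]
  ]
}}

```text
clock: 19.75
tcp_pos: [0.4805, 0.3215, 0.0486]
orientation: [2.314, 2.124, 0.005]
contact_force: [-0.5, -0.1, -1.8]
grip_width: 0.0215
gripper_force: 78.9
```

{"fn": "apply_moves", "kwargs": {
  "rows": [
    [0,0,0.04,0,0,0],
    [0,0,0.07,0,0,0],
    [0,0,0.085,0,0,0],
    [0,0,0.085,0,0,0]
  ]
}}

```text
clock: 20.25
tcp_pos: [0.4792, 0.3207, 0.0252]
orientation: [-2.313, -2.125, 0.001]
contact_force: [0.4, 0.5, -1.5]
grip_width: 0.0211
gripper_force: 79.0
```

{"fn": "apply_moves", "kwargs": {
  "rows": [
    [0,0,0.004,0,0,0],
    [0,0,0.008,0,0,0],
    [0,0,0.01,0,0,0]
  ]
}}

```text
clock: 20.62
tcp_pos: [0.4794, 0.3209, 0.0245]
orientation: [2.313, 2.125, 0.0]
contact_force: [-4.9, -3.2, 16.3]
grip_width: 0.021
gripper_force: 81.4
```

{"fn": "apply_moves", "kwargs": {
  "rows": [
    [0,0,-0.006,0,0,0],
    [0,0,-0.006,0,0,0]
  ]
}}

```text
clock: 20.88
tcp_pos: [0.4795, 0.3207, 0.0246]
orientation: [2.314, 2.125, 0.0]
contact_force: [0.4, 1.2, -2.0]
grip_width: 0.0211
gripper_force: 79.3
```

{"fn": "apply_moves", "kwargs": {
  "rows": [
    [0,0,0,0,0,0],
    [0,0,0,0,0,0],
    [0,0,0,0,0,0],
    [0,0,0,0,0,0],
    [0,0,0,0,0,0]
  ],
  "claw": 1
}}

```text
clock: 21.5
tcp_pos: [0.4793, 0.3207, 0.0245]
orientation: [-2.314, -2.125, -0.0]
contact_force: [0.1, 0.7, -0.1]
grip_width: 0.0855
gripper_force: 0.0
```

{"fn": "apply_moves", "kwargs": {
  "rows": [
    [0,0,-0.1,0,0,0],
    [0,0,-0.3,0,0,0],
    [0,0,-0.5,0,0,0],
    [0,0,-0.7,0,0,0],
    [0,0,-0.7,0,0,0]
  ]
}}

```text
clock: 22.12
tcp_pos: [0.4811, 0.3227, 0.2039]
orientation: [2.313, 2.124, 0.012]
contact_force: [0.2, 0.1, -0.9]
grip_width: 0.0856
gripper_force: 0.0
```

```bash
python3 - <<'E'
from fx import *
np.set_printoptions(precision=4,suppress=True)
o=r.get_obs();print(o["clock"],o["tcp_pos"],o["contact_force"],o["grip_width"])
p=r.grab_frame("wrist"); save(p,"w11.png")
for d in r.outline_of(p,"fork_tool")[:2]: print(d["conf"],d["rect"],fit(p,d["pixels"].astype(np.float32),.48,.321,-.085))
E
```

```text
22.125 [0.4811 0.3227 0.2039] [ 0.1597  0.0571 -0.8993] 0.08559282758637458
0.84 [361.3, 57.4, 75.3, 84.3] (array([ 0.4995,  0.3626, -1.2008]), np.float64(1.737122588761532))
```

View pics/w11.png

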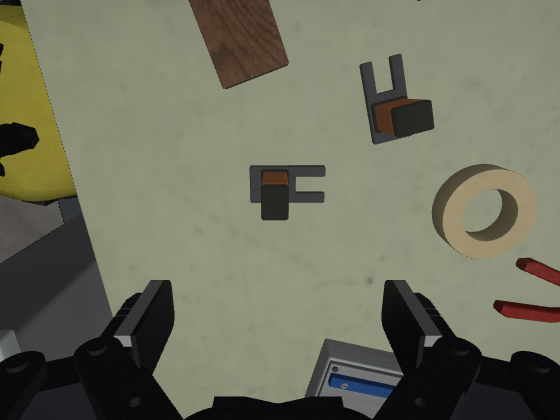

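The fork stands upright and free at (275,190).

```bash
python3 -c "
from bench import r
print(r.hand_in())"
```

```text
the job is handed in; nothing more can be done
None
```

The clip snapped home on the pin, with the push falling from about 9.5 N to 0. The fork tool stands upright and released near where it started, the other items were left alone, and the job is handed in with no verdict returned; I viewed 11 pictures, one over the limit of 10.

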